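# Show a guest how the fan is worked

## Task

Show a guest how to work the fan, with the fingertips only: first point down at the white fan remote, holding the fingertips a few centimetres above it without touching for two seconds or more, then press its orange button right down and let it up again. Then point down at the small desk fan, the fingertips a few centimetres above the middle of its top without touching for two seconds or more, and finish still pointing there. Pick nothing up, leave everything where it is, and touch nothing but that orange button.

Things in the scene. Friction and masses are not known exactly. Their poses are not given: they have to be found in the camera images.
- crate: oak crate lying on its side, 310 (its x) x 640 (its y) x 180 mm high, fixed; origin at the centre of its underside, z up; its flat upper board, 180 mm above the origin, carries all the small things
- fan_remote: white fan remote lying flat and loose on the upper board, 150 (its x) x 44 (its y) x 18 mm thick, 110 g; origin at the centre of its underside, z up, x along its length towards the end with the orange button; the small grey dots and the ring are only printed
- fan_button_top (a point): middle of the top of the fan remote's round orange button, 16 mm across, standing 5 mm proud of the remote's upper face, 48 mm from the remote's middle on its +x side (the point belongs to the remote and does not sink with the button)
- fan_button (a joint): how far the orange button is pressed down, m: 0 up, 0.0035 fully down; sprung, about 3 N pushes it right down, and it comes up by itself
- desk_fan: small white desk fan with blue blades, standing loose on the upper board: round foot 90 mm across, round upright cage 110 mm across (its y) and 36 mm deep (its x), 140 mm high overall, 400 g; origin at the centre of its underside, z up, blowing along +x
- fan_top (a point): highest point of the desk fan's cage, 140 mm above its foot, above the fan's middle
- tv_remote: bystander: black television remote of the same shape as the fan remote (150 x 44 x 18 mm) with a red button; origin at the centre of its underside, z up
- tv_button (a joint): how far the television remote's red button is pressed down, m: 0 up; to be left alone
- planter_pot: bystander: empty blue ceramic planter pot, 104 mm across the rim, 95 mm high; origin at the centre of its underside
- glass_dome: bystander: clear glass paperweight dome, 76 mm across, 38 mm high; origin at the centre of its underside
- coaster: bystander: square dark wooden coaster, 95 x 95 x 10 mm; origin at the centre of its underside
- earbud_case: bystander: matte black earbud case with a closed hinged lid and a thin metal seam, 46 (x) x 60 (y) x 29 mm high; origin at the centre of its underside
Not all that is in view belongs to the job. Of the things like the fan_remote, leave any that is turquoise; of the rest the smaller one is meant.

How it is judged:
By the outcome, as a careful person would: the job done as asked, in the order asked, and still so for the second after the job is handed in, with the robot touching nothing.
It also fails if it takes over 48 s, if anything falls off the work surface, if the arm or the gripper's body presses on something with over 40 N, if the wrist force passes 120 N, or if a joint passes its speed limit or range.

## Robot

A 6-joint arm with a two-finger parallel gripper is mounted at the origin on the work surface. World frame = base frame: x ahead of the robot, y to its left, z up, the work surface at z = 0. Lengths are in m, angles in degrees, forces in N, time in s.
With the tool pointing down it reaches from about 0.4 to 0.825 m from the base axis. Payload 7 kg.
Tool frame: the origin (TCP) lies between the finger pads, 19 mm behind the fingertips; this is the grasp point; x points along the fingers, z is the direction in which the jaws open and shut, and the axes are right-handed (so a half turn about x gives the same grasp; the last joint's range is limited). The gripper opens to 88 mm and grips with 3 to 60 N. Pads are 19 mm wide; open, the fingers measure 130 mm over their backs; the gripper's body (78 mm by 193 mm) begins 47 mm behind the grasp point.
Start: joints at [-50.357, 20.546, 0.682, 0, -70.136, -16.507], TCP at [0.265, -0.621, 0.245] pointing down, gripper open.
Joint ranges: [-176.03, 176.03], [-82.01, 121.73], [-58.28, 71.71], [-173.87, 95.51], [-174.79, -0.11], [-173.66, 173.66]. Speed limits (degrees/s): [136.94, 136.94, 172.46, 180, 180, 180].

## Interface

Orientations are given as [roll, pitch, yaw] about the fixed x, y, z axes, in that order (R = Rz(yaw) Ry(pitch) Rx(roll)).
In Python, from plant import get_obs, snapshot, calibration, close_job gives the robot as it stands.
- The arm moves only by the tool move_arm, never from a script. Its argument "commands" is a list that holds one entry, the list of rows, each a list of 4 numbers: the shift along the tool's x, y, z in cm, then the turn about the tool's x in rad. In form: [[[dx, dy, dz, spin], ...]]. A call has 1 to 8 rows; each row shifts and turns the commanded pose from where the row before left it, along the tool's axes as they then stand; what a row does not reach is not made up. A row lasts 1/10 s, in which the tool goes at most 50 mm and 8.59 degrees, less where a joint would pass 70% of its speed; a pose out of reach is approached as far as the arm can. A call with a gripper value outside its range is refused whole. "jaw" is the finger opening in cm, from 0 to 8.76, set as the call begins (left out, the last holds). The fingers move at their own pace and stop on an object; the grip force is fixed at half the most. Time passes only in rows, so rows that do not move let the fingers close. It gives the time, the measured TCP pose, the force and the opening at its end, in the units of the state.
- get_obs(): the state, without advancing time (a new reading comes with each control period).
- snapshot(name): name is "side" or "top"; returns (picture, depth): 480x640x3 uint8, red, green, blue; 480x640 float32, m along the optical axis (not along the pixel's ray), 0 where there is no reading.
- calibration(name): a dict with "mtx" (3x3 intrinsics, pixels), "T" (4x4, takes a point from camera to world coordinates). Camera axes: x right, y up, looking along -z (the intrinsics and any distortion apply to the point x, -y, -z); pixel columns grow to the right and rows downward; lengths in m; the calibration is good to about 2 mm. A picture is of the moment at which its call begins. calibration takes no time and is no camera call.
- close_job(): hands the job in, once; it reports no verdict.
The state is a dict: "clock": time; "joint_pos": joint angles; "qvel": joint speeds; "tau": joint torques, N m; "tool_pos": TCP position; "orientation": TCP orientation; "force": force on the tool from outside, world axes, zero at the start; "moment": the same for the moment, N m; "opening": finger opening in m.
Only numpy, scipy, OpenCV 4.12 (cv2) and the standard library are available. Lean on these libraries where they do the work, as an engineer would, in place of code of your own. Each camera call takes 0.05 s, during which the arm holds its last target. There are 200 camera calls.

## Working session

There is one attempt and no reset: what is moved stays moved. The work goes in short steps, Python scripts to look and compute and a tool call to move; the robot and the scene stay as the last step left them, time stands still between calls to the robot, and variables do not carry over. Pictures are saved under pics/ and viewed, about 8 in all and at most 12, crops included, and the job is handed in when it is done.

Besides the shell and the picture viewer there is one more tool, called by a JSON object that holds its "api" and its "payload". move_arm: Moves the arm, as the interface text tells. Its arguments: {"type":"object","properties":{"commands":{"type":"array"},"jaw":{"type":"number"}},"required":["commands"]}

```bash
mkdir -p pics; cat > h.py <<'E'
import numpy as np,cv2
from plant import *
def grab(n,tag):
    p,d=snapshot(n); np.savez(f'{n}{tag}.npz',p=p,d=d); cv2.imwrite(f'pics/{n}{tag}.png',p[:,:,::-1]); return p,d
def world(n,u,v,z):
    c=calibration(n);K=c['mtx'];T=c['T']
    r=np.array([(u-K[0,2])/K[0,0],-(v-K[1,2])/K[1,1],-1.])
    return (T@np.r_[r*z,1])[:3]
def plane(n,u,v,h):
    o=calibration(n)['T'][:3,3];p=world(n,u,v,1.);return o+(p-o)*(h-o[2])/(p[2]-o[2])
def crop(n,tag,x0,y0,x1,y1,s,out):
    p=np.load(f'{n}{tag}.npz')['p'][y0:y1,x0:x1,::-1]
    cv2.imwrite(f'pics/{out}.png',cv2.resize(p,None,fx=s,fy=s,interpolation=cv2.INTER_CUBIC))
E
python3 - <<'E'
from h import *
grab('top','0');grab('side','0')
for n in('top','side'):c=calibration(n);print(c)
print(get_obs())
E
```

```text
{'mtx': array([[605.50295259,   0.        , 317.70479076],
       [  0.        , 605.50295259, 232.28193592],
       [  0.        ,   0.        ,   1.        ]]), 'T': array([[-1.79040597e-02,  9.79232115e-01, -2.01950266e-01,
         1.47687946e-01],
       [-9.99830349e-01, -1.84088593e-02, -6.21558380e-04,
        -7.08705229e-02],
       [-4.32632395e-03,  2.01904877e-01,  9.79395581e-01,
         1.59598370e+00],
       [ 0.00000000e+00,  0.00000000e+00,  0.00000000e+00,
         1.00000000e+00]])}
{'mtx': array([[464.01530112,   0.        , 314.67053904],
       [  0.        , 464.01530112, 237.40993878],
       [  0.        ,   0.        ,   1.        ]]), 'T': array([[-7.39655206e-01,  5.12407284e-01, -4.36289985e-01,
        -6.20974436e-02],
       [-6.72985774e-01, -5.62620059e-01,  4.80154993e-01,
         4.37687963e-01],
       [ 5.69419351e-04,  6.48766094e-01,  7.60987668e-01,
         1.03029844e+00],
       [ 0.00000000e+00,  0.00000000e+00,  0.00000000e+00,
         1.00000000e+00]])}
{'clock': 0.1, 'joint_pos': array([-5.03570609e+01,  2.05883745e+01,  6.38630278e-01, -1.64788557e-02,
       -7.01367776e+01, -1.65059627e+01]), 'qvel': array([ 0.05403471, -0.06861604,  0.05883423,  0.0031611 ,  0.02408396,
       -0.01527468]), 'tau': array([-1.30023684e-03, -5.84164166e+01,  2.93753207e+01,  7.01566458e+00,
        1.01702206e-02, -5.57185717e-05]), 'tool_pos': array([ 0.2650239 , -0.62034452,  0.24450556]), 'orientation': array([  6.35591515,  89.9121018 , 119.48728076]), 'force': array([-0.37621737, -0.05820601, -0.31318788]), 'moment': array([-0.01265783, -0.0024496 , -0.01596351]), 'opening': 0.08757636604034379}
```

View pics/top0.png

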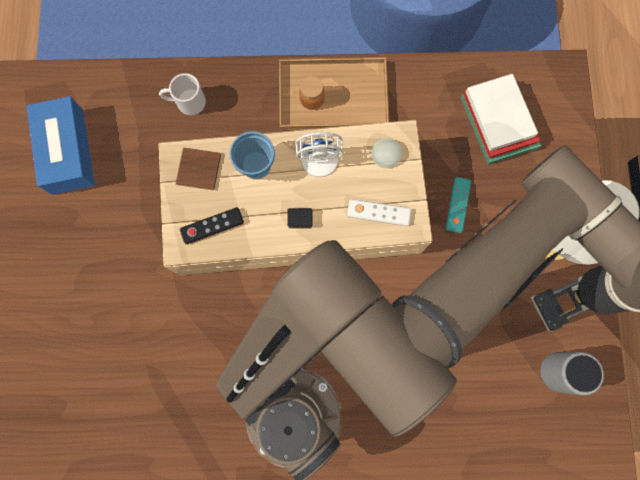

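View pics/side0.png

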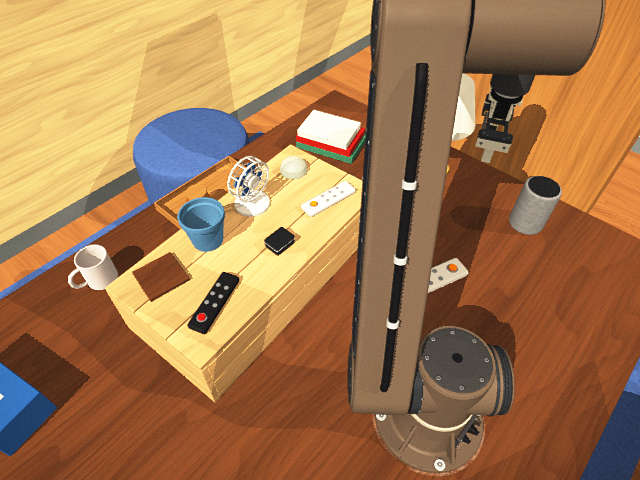

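The top view shows the crate with a white remote with an orange button (about 379,212), a black TV remote (212,226), the fan (320,155), the dome (387,153) and the earbud case (300,218). A turquoise remote is at (458,205). The side view also shows a second white remote on the table (445,275), partly behind the arm. So the candidates are the white remote on the crate, the turquoise one (ruled out) and the white one on the table. I'll compare sizes next.

```bash
python3 - <<'E'
from h import *
a=np.load('side0.npz')['p'][:,:,::-1];b=np.load('top0.npz')['p'][:,:,::-1]
r=lambda p,s:cv2.resize(p,None,fx=s,fy=s,interpolation=cv2.INTER_CUBIC)
im=np.zeros((600,800,3),np.uint8)
im[:300,:400]=r(a[170:230,290:370],5)
im[:300,400:]=r(a[245:305,400:480],5)
im[300:,:]=r(b[125:240,280:433],5.23)[:300*2][:600,:800][300:600] if 0 else r(b[190:235,340:460],6.667)
cv2.imwrite('pics/c1.png',im)
im=r(b[120:200,280:380],8)[:600,:800]
cv2.imwrite('pics/c2.png',im)
E
```

```text
(no output)
```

View pics/c1.png

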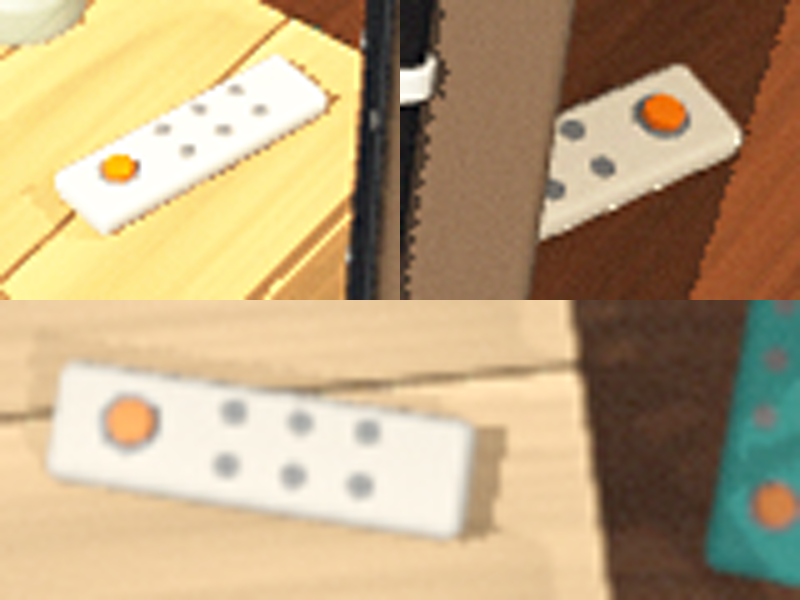

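View pics/c2.png

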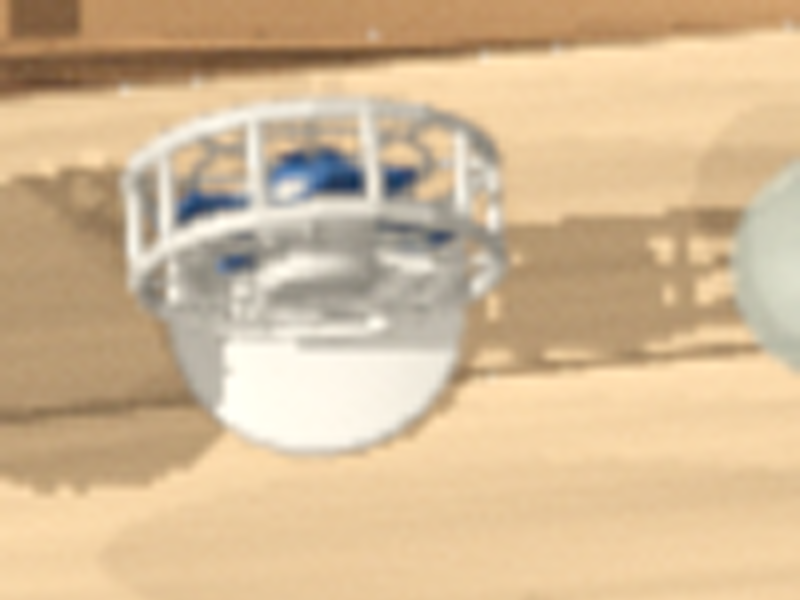

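```bash
python3 - <<'E'
from h import *
np.set_printoptions(precision=4,suppress=True)
q=lambda x,y:(340+x/6.667,190+(y-300)/6.667)
print('btn',plane('top',*q(131,421),.203))
C=[plane('top',*q(*p),.198) for p in[(60,362),(472,425),(460,540),(50,478)]]
print(np.array(C),'L',np.linalg.norm(C[0]-C[1]),'W',np.linalg.norm(C[1]-C[2]),'mid',np.mean(C,0))
s=lambda x,y,h:plane('side',290+x/5,170+y/5,h)
print('side btn',s(120,165,.203),'W',np.linalg.norm(s(58,180,.198)-s(105,222,.198)),'L',np.linalg.norm(s(58,180,.198)-s(278,56,.198)))
t=lambda x,y,h:plane('side',400+(x-400)/5,245+y/5,h)
for h in(.02,.018*1.2,):print('table W',np.linalg.norm(t(682,65,h)-t(740,138,h)),t(663,112,h), 'btn diam',np.linalg.norm(t(640,112,h)-t(686,112,h)))
print('btn diam crate side',np.linalg.norm(s(102,165,.203)-s(138,165,.203)))
f=lambda x,y,h:plane('top',280+x/8,120+y/8,h)
print('fan top',f(315,155,.32),f(310,98,.32),f(320,216,.32),'foot low edge',f(320,452,.188),'L/R',f(125,165,.265),f(503,175,.265))
d=np.load('top0.npz')['d'];P=[]
for v in range(125,190):
  for u in range(290,348):
    if d[v,u]>0:P.append(np.r_[world('top',u,v,d[v,u]),u,v])
P=np.array(P);Z=P[P[:,2]>.295];print(len(Z),Z[:,2].max());print(Z[Z[:,2]>.31][:,:3].mean(0),Z[Z[:,2]>.31].min(0),Z[Z[:,2]>.31].max(0))
D=np.load('side0.npz')['d'];R=[world('side',u,v,D[v,u]) for v in range(150,215) for u in range(220,275) if D[v,u]>0]
R=np.array(R);Z=R[R[:,2]>.31];print(len(Z),Z.mean(0),Z.min(0),Z.max(0))
print('remote top',world('top',385,212,d[212,385]),'board',world('top',345,235,d[235,345]))
R=R[(R[:,2]>.2)&(R[:,2]<.33)];print(R.min(0),R.max(0))
# tallest
V,U=np.mgrid[120:200:1,160:430:1]
E
```

```text
btn [ 0.4914 -0.1703  0.203 ]
[[ 0.5148 -0.146   0.198 ]
 [ 0.4888 -0.292   0.198 ]
 [ 0.447  -0.2857  0.198 ]
 [ 0.4723 -0.1412  0.198 ]] L 0.14832783673861621 W 0.042274282705171036 mid [ 0.4808 -0.2163  0.198 ]
side btn [ 0.4896 -0.1668  0.203 ] W 0.03728568878557605 L 0.14584878923870123
table W 0.054070678932196255 [ 0.1686 -0.3726  0.02  ] btn diam 0.024958414455343816
table W 0.05398504771394549 [ 0.1682 -0.3713  0.0216] btn diam 0.024918888052538918
btn diam crate side 0.018007226323427987
fan top [ 0.6215 -0.0775  0.32  ] [ 0.6382 -0.0765  0.32  ] [ 0.6036 -0.0786  0.32  ] foot low edge [ 0.5757 -0.078   0.188 ] L/R [ 0.6399 -0.0228  0.265 ] [ 0.6347 -0.1321  0.265 ]Traceback (most recent call last):
  File "<stdin>", line 17, in <module>
  File "h.py", line 6, in world
    c=calibration(n);K=c['mtx'];T=c['T']
ValueError: time passes only in moves, steps and waits
```

The white remote on the crate is the one meant. It measures about 148 x 42 mm, against 54 mm wide (with a bigger button) for the one on the table, and the turquoise one is excluded. Estimates: remote middle (0.481,-0.216), button (0.490,-0.169), fan top (0.6215,-0.0775,0.32). First I'll close the jaws, rise, and turn the jaw axis to world y.

{"api": "move_arm", "payload": {"commands": [[[-2,0,0,0.134],[-2,0,0,0.134],[-2,0,0,0.134],[0,0,0,0]]], "jaw": 0}}

```text
clock: 0.5
tool_pos: [0.2656, -0.6217, 0.3083]
orientation: [-153.6, 89.8, -63.8]
force: [-0.6, -0.5, -0.2]
opening: 0.0614
```

{"api": "move_arm", "payload": {"commands": [[[0,-1.5,3,0],[0,-2,4,0],[0,-2,4,0],[0,-2,4,0],[0,-2,4,0],[0,-2,4,0],[0,-2,3,0],[0,0,0,0]]]}}

```text
clock: 1.3
tool_pos: [0.4012, -0.3573, 0.305]
orientation: [-26.2, 90.0, 64.2]
force: [0.4, -0.6, 0.6]
opening: 0.0014
```

{"api": "move_arm", "payload": {"commands": [[[0,-2,3.5,0],[0,-2,3.5,0],[0,-2,3.5,0],[0,-2,3.6,0],[1.5,0,0,0],[1.5,0,0,0],[1,0,0,0],[0,0,0,0]]]}}

```text
clock: 2.1
tool_pos: [0.4784, -0.2194, 0.2635]
orientation: [79.2, 89.8, 169.3]
force: [0.7, 0.5, 0.4]
opening: 0.0006
```

Now I'll look at the hover from both cameras.

```bash
python3 - <<'E'
from h import *
a,_=grab('side','1');b,_=grab('top','1')
r=lambda p,s:cv2.resize(p,None,fx=s,fy=s,interpolation=cv2.INTER_CUBIC)
im=np.zeros((600,800,3),np.uint8)
im[:,:400]=r(a[120:270,280:380,::-1],4);im[:,400:]=r(b[125:275,320:420,::-1],4)
cv2.imwrite('pics/c3.png',im);print(get_obs()['tool_pos'])
E
```

```text
[ 0.4793483  -0.21982464  0.26543241]
```

View pics/c3.png

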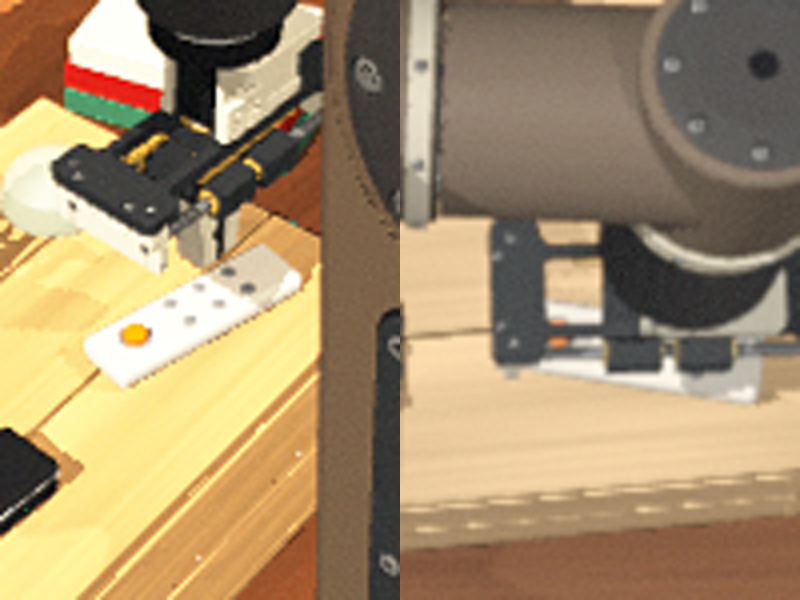

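The fingertips are above the remote, with the long gripper body running along world y. They're about 48 mm up, so I'll lower to about 35 mm and hold for more than 2 s.

{"api": "move_arm", "payload": {"commands": [[[1.2,-0.2,0.4,0],[0,0,0,0],[0,0,0,0],[0,0,0,0],[0,0,0,0],[0,0,0,0],[0,0,0,0],[0,0,0,0]]]}}

```text
clock: 3.0
tool_pos: [0.4815, -0.2153, 0.2534]
orientation: [-95.4, 90.0, -5.3]
force: [0.3, -0.1, 0.3]
opening: 0.0001
```

{"api": "move_arm", "payload": {"commands": [[[0,0,0,0],[0,0,0,0],[0,0,0,0],[0,0,0,0],[0,0,0,0],[0,0,0,0],[0,0,0,0],[0,0,0,0]]]}}

```text
clock: 3.8
tool_pos: [0.4815, -0.2153, 0.2534]
orientation: [-79.4, 90.0, 10.7]
force: [-0.3, 0.2, 0.2]
opening: 0.0004
```

{"api": "move_arm", "payload": {"commands": [[[0,0,0,0],[0,0,0,0],[0,0,0,0],[0,0,0,0],[0,0,0,0],[0,0,0,0],[0,0,0,0],[0,0,0,0]]]}}

```text
clock: 4.6
tool_pos: [0.4815, -0.2153, 0.2533]
orientation: [58.0, 90.0, 148.1]
force: [0.4, -0.0, 0.2]
opening: 0.0003
```

{"api": "move_arm", "payload": {"commands": [[[0,0,0,0],[0,0,0,0],[0,0,0,0],[0,0,0,0],[0,0,0,0],[0,0,0,0],[0,0,0,0],[0,0,0,0]]]}}

```text
clock: 5.4
tool_pos: [0.4814, -0.2153, 0.2533]
orientation: [84.6, 90.0, 174.7]
force: [-0.1, 0.0, 0.3]
opening: 0.0007
```

```bash
python3 - <<'E'
from h import *
a,d=grab('side','2');c=calibration('side')
o=get_obs();p=o['tool_pos'];print(p,o['orientation'],o['force'])
Ti=np.linalg.inv(c['T']);K=c['mtx']
def pr(q):
    x=Ti@np.r_[q,1];return (K[0,0]*x[0]/-x[2]+K[0,2], K[1,1]*x[1]/x[2]+K[1,2])
print('tip',pr(p-[0,0,.019]),'btn',pr([.49,-.1692,.203]))
crop('side','2',290,140,370,240,6,'c4')
E
```

```text
[ 0.48147594 -0.21532714  0.2533782 ] [-164.24140898   89.9970889   -74.13448906] [-0.01053272 -0.53120762  0.67816665]
tip (np.float64(329.5010991366767), np.float64(185.4207015890188)) btn (np.float64(314.5084455427728), np.float64(202.41508925629506))
```

View pics/c4.png

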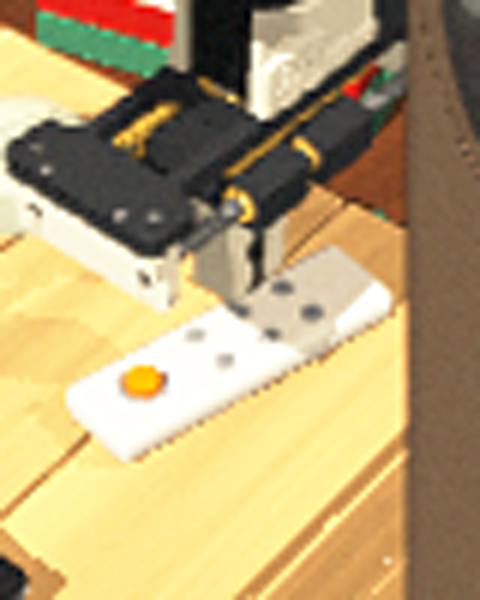

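The tips sit over the remote's middle and the hover has been held over 2 s without contact. Button at crop (144,381), about 1 px from the prediction. Now over to the button.

{"api": "move_arm", "payload": {"commands": [[[0,-0.4,2.3,0],[0,-0.45,2.3,0],[0,0,0,0],[1,0,0,0],[1,0,0,0],[0,0,0,0],[0,0,0,0],[0,0,0,0]]]}}

```text
clock: 6.25
tool_pos: [0.4899, -0.1697, 0.2334]
orientation: [159.8, 90.0, -110.1]
force: [0.2, 0.2, -0.2]
opening: 0.0004
```

```bash
python3 - <<'E'
from h import *
grab('side','3');o=get_obs();print(o['tool_pos'],o['force'])
crop('side','3',280,160,350,225,9,'c5')
E
```

```text
[ 0.49001249 -0.16959999  0.23355863] [ 0.51347794 -0.103328    0.75242307]
```

View pics/c5.png

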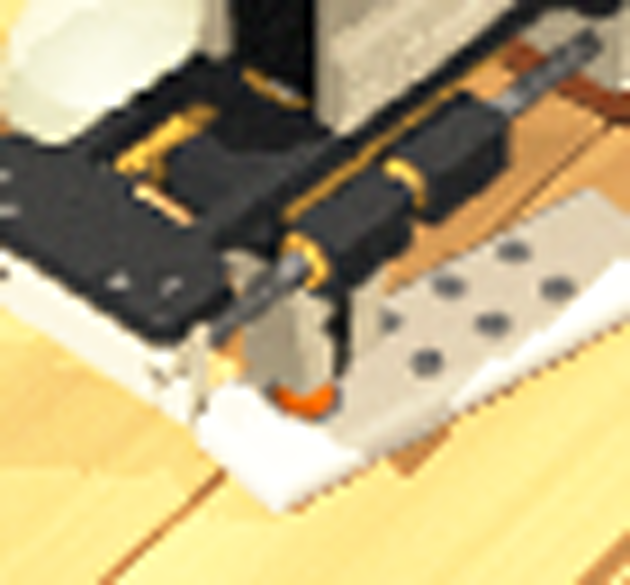

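The tips are directly over the orange button (crop 305,395), about 11 mm above it. I'll go down in small steps and watch the force.

{"api": "move_arm", "payload": {"commands": [[[0.4,0,0,0],[0.4,0,0,0],[0.2,0,0,0],[0,0,0,0],[0.1,0,0,0],[0,0,0,0],[0,0,0,0]]]}}

```text
clock: 7.0
tool_pos: [0.4899, -0.1693, 0.2224]
orientation: [-90.2, 90.0, -0.1]
force: [-0.1, 0.3, -0.4]
opening: 0.0003
```

{"api": "move_arm", "payload": {"commands": [[[0.1,0,0,0],[0,0,0,0],[0,0,0,0]]]}}

```text
clock: 7.3
tool_pos: [0.49, -0.1693, 0.2215]
orientation: [-97.8, 90.0, -7.7]
force: [0.8, -0.3, 1.1]
opening: 0.0003
```

{"api": "move_arm", "payload": {"commands": [[[0.1,0,0,0],[0,0,0,0],[0,0,0,0]]]}}

```text
clock: 7.6
tool_pos: [0.49, -0.1693, 0.2205]
orientation: [-97.5, 90.0, -7.4]
force: [0.4, -0.2, 1.3]
opening: 0.0003
```

{"api": "move_arm", "payload": {"commands": [[[0.1,0,0,0],[0,0,0,0],[0,0,0,0]]]}}

```text
clock: 7.9
tool_pos: [0.49, -0.1693, 0.2194]
orientation: [-108.4, 90.0, -18.3]
force: [-0.3, 0.4, 2.8]
opening: 0.0006
```

{"api": "move_arm", "payload": {"commands": [[[0.05,0,0,0],[0,0,0,0],[0,0,0,0]]]}}

```text
clock: 8.2
tool_pos: [0.49, -0.1693, 0.2189]
orientation: [-109.5, 90.0, -19.4]
force: [1.1, 0.2, 3.2]
opening: 0.0006
```

{"api": "move_arm", "payload": {"commands": [[[0.05,0,0,0],[0,0,0,0],[0,0,0,0]]]}}

```text
clock: 8.5
tool_pos: [0.49, -0.1693, 0.2185]
orientation: [-105.6, 90.0, -15.5]
force: [1.0, 0.2, 4.1]
opening: 0.0002
```

{"api": "move_arm", "payload": {"commands": [[[0.05,0,0,0],[0,0,0,0],[0,0,0,0]]]}}

```text
clock: 8.8
tool_pos: [0.49, -0.1693, 0.2184]
orientation: [-112.5, 90.0, -22.4]
force: [-0.0, 1.2, 8.3]
opening: 0.0006
```

The button is at its stop: force jumped to 8 N with only 0.1 mm of travel. Now straight up.

{"api": "move_arm", "payload": {"commands": [[[-0.3,0,0,0],[-0.5,0,0,0],[-1.2,0,0,0],[-3,0,0,0],[-4,0,0,0],[-4,0,0,0],[-4,0,0,0],[-1.5,0,0,0]]]}}

```text
clock: 9.6
tool_pos: [0.4903, -0.1698, 0.4079]
orientation: [-100.6, 89.7, -10.5]
force: [1.5, -0.2, 0.1]
opening: 0.0004
```

{"api": "move_arm", "payload": {"commands": [[[0,-2,1.4,0],[0,-3,2.1,0],[0,-3,2.1,0],[0,-3,2.1,0],[0,-2.1,1.5,0],[0,0,0,0],[0,0,0,0],[0,0,0,0]]]}}

```text
clock: 10.4
tool_pos: [0.6203, -0.0772, 0.4027]
orientation: [98.2, 90.0, -171.7]
force: [0.7, -1.1, -1.0]
opening: 0.0003
```

```bash
python3 - <<'E'
from h import *
a,_=grab('side','4');b,_=grab('top','4');o=get_obs();print(o['tool_pos'],o['force'],o['clock'])
r=lambda p,s:cv2.resize(p,None,fx=s,fy=s,interpolation=cv2.INTER_CUBIC)
cv2.imwrite('pics/c6.png',np.hstack([r(a[100:250,190:390,::-1],4)[:,:800]]))
c=calibration('side');Ti=np.linalg.inv(c['T']);K=c['mtx']
for q in(o['tool_pos']-[0,0,.019],[.6215,-.0775,.32]):
    x=Ti@np.r_[q,1];u,v=(K[0,0]*x[0]/-x[2]+K[0,2], K[1,1]*x[1]/x[2]+K[1,2]);print(u,v,(u-190)*4,(v-100)*4)
E
```

```text
[ 0.62012964 -0.07750581  0.40335794] [-0.05847479 -0.18142206  0.50106807] 10.5
243.82541978280273 138.76187311743385 215.3016791312109 155.0474924697354
246.60837918100378 160.8030276769727 226.43351672401513 243.21211070789082
```

View pics/c6.png

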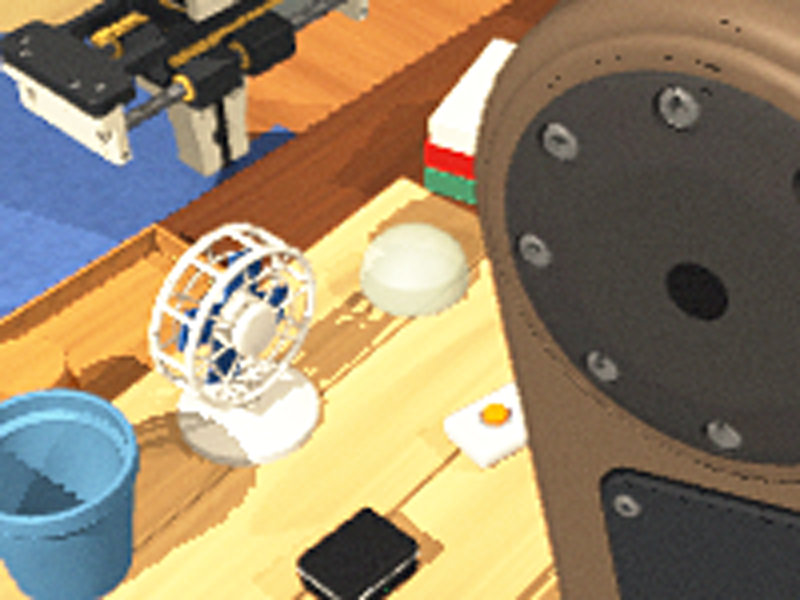

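The fan, remote and dome are undisturbed, and the orange button is up. The tips (crop 215,160) are about 64 mm above the fan top, so I'll lower by 3 cm and hold.

{"api": "move_arm", "payload": {"commands": [[[1,-0.15,0,0],[1,0,0,0],[1,0,0,0],[0,0,0,0],[0,0,0,0],[0,0,0,0],[0,0,0,0],[0,0,0,0]]]}}

```text
clock: 11.3
tool_pos: [0.6224, -0.077, 0.3732]
orientation: [-86.5, 90.0, 3.7]
force: [0.1, 0.6, -0.4]
opening: 0.0001
```

{"api": "move_arm", "payload": {"commands": [[[0,0,0,0],[0,0,0,0],[0,0,0,0],[0,0,0,0],[0,0,0,0],[0,0,0,0],[0,0,0,0],[0,0,0,0]]]}}

```text
clock: 12.1
tool_pos: [0.6222, -0.0771, 0.3729]
orientation: [123.8, 90.0, -146.1]
force: [0.0, 0.0, 0.1]
opening: 0.0004
```

{"api": "move_arm", "payload": {"commands": [[[0,0,0,0],[0,0,0,0],[0,0,0,0],[0,0,0,0],[0,0,0,0],[0,0,0,0],[0,0,0,0],[0,0,0,0]]]}}

```text
clock: 12.9
tool_pos: [0.6222, -0.0771, 0.3729]
orientation: [-54.8, 90.0, 35.3]
force: [-0.6, -0.7, -0.4]
opening: 0.0006
```

{"api": "move_arm", "payload": {"commands": [[[0,0,0,0],[0,0,0,0],[0,0,0,0],[0,0,0,0],[0,0,0,0],[0,0,0,0],[0,0,0,0],[0,0,0,0]]]}}

```text
clock: 13.7
tool_pos: [0.6222, -0.0771, 0.3729]
orientation: [92.1, 90.0, -177.8]
force: [0.3, -0.2, 0.3]
opening: 0.0005
```

```bash
python3 - <<'E'
from h import *
a,_=grab('side','5');o=get_obs();print(o['tool_pos'],o['force'],o['clock'])
crop('side','5',190,100,390,250,4,'c7')
E
```

```text
[ 0.62221137 -0.07704264  0.37284892] [-0.49045917  0.46417734  0.22218746] 13.75
```

View pics/c7.png

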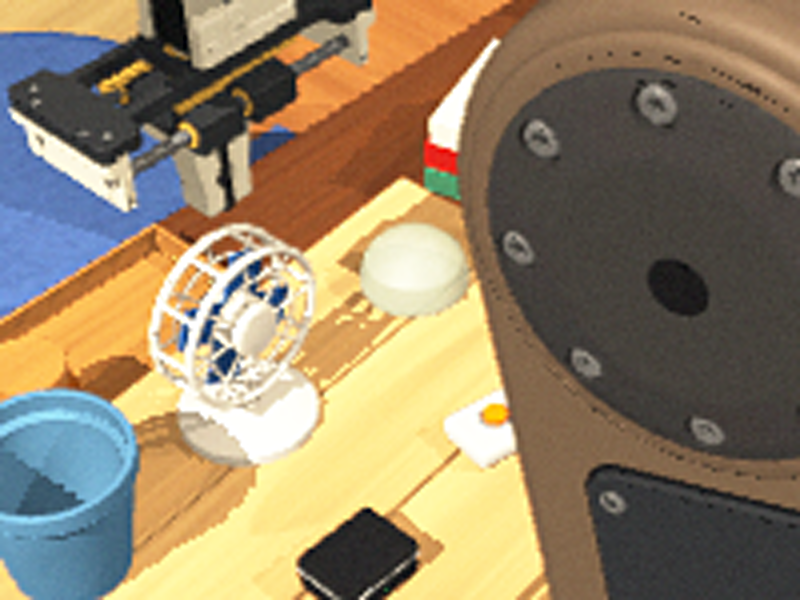

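The tips hang about 34 mm over the fan top, held over 2 s. Fan, remote and bystanders are unmoved, so I'm handing in.

```bash
python3 -c "
from plant import *
print(close_job())"
```

```text
the job is handed in; nothing more can be done
None
```

The demonstration went as asked and I handed the job in at about 13.8 s, with the arm still pointing down at the fan.

- **Which remote:** I used the smaller white one on the crate. The turquoise one is excluded, and the white one on the table is larger: 54 mm wide against about 42 mm.
- **Remote:** I held the closed fingertips about 36 mm above its middle for over 2 s.
- **Button:** I pressed it to its stop. The force rose from 4.1 to 8.3 N with only 0.1 mm more travel, and the tips stayed about 1.4 mm above the remote's face by estimate. Then I lifted straight off.
- **Fan:** I held the fingertips about 34 mm above the middle of its top for over 2 s and finished there.

**Last checks:** the contact force was within noise, and in the last side view nothing visible had shifted. The button looked up again, but its joint can't be read directly. The arm hid part of the remote in that view. The side camera disagreed with the top one by 2–3 mm on the button's position. On the fan top, my predicted point fell about 3 px below the cage's outline, which I put down to the oblique view. I judged both small enough to ignore.

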